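# Row the sample pucks along the tray fence and lock them

## Robot

A 7-joint arm with a two-finger parallel gripper is mounted at the origin on a cart in front of the work surface, level with it; the furniture and walls round the work are solid. World frame = base frame: x ahead of the robot, y to its left, z up, the work surface at z = 0. Lengths are in m, angles in rad, forces in N, time in s.
With the tool pointing down it reaches from about 0.425 to 1.025 m from the base axis. Payload 9.4 kg.
Tool frame: the origin (TCP) lies between the finger pads; the fingertips stand 22 mm ahead of it and the grasp point (between the pads) lies 3 mm ahead of it; z points along the fingers, x is the direction in which the jaws open and shut, and the axes are right-handed (so a half turn about z gives the same grasp; the last joint's range is limited). The gripper opens to 93 mm and grips with 3 to 60 N. Pads are 15 mm wide; open, the fingers measure 128 mm over their backs; the gripper's body (75 mm by 188 mm) begins 65 mm behind the grasp point.
Start: joints at [-1.273, 0.599, -0.003, 1.599, 0.002, 0.943, -0.08], TCP at [0.265, 0.675, 0.241] pointing down, gripper open.
Joint ranges: [-2.57, 2.57], [-0.35, 1.97], [-1.29, 1.29], [0.11, 2.56], [-1.05, 4.19], [0.11, 1.86], [-2.63, 2.63]. Speed limits (rad/s): [2.22, 2.22, 3.01, 3.01, 3.14, 3.14, 3.14].

## Interface

Orientations are given as a unit quaternion [x, y, z, w].
In Python, from bench import status, grab_frame, manip gives the robot as it stands.
- The arm moves only by the tool step_arm, never from a script. Its argument "targets" is a list of rows, each a list of 7 numbers: the finger opening in m, from 0 to 0.093, then the shift along the tool's x, y, z in m, then the turn, a rotation vector about the tool's x, y, z in degrees. In form: [[jaw, tx, ty, tz, rx, ry, rz], ...]. A call has exactly 8 rows; each row is the pose to reach, as a shift and turn from the pose commanded when the call began, along the tool's axes at that moment; what a row does not reach only later rows make up. A row lasts 1/12 s, in which the tool goes at most 41.7 mm and 7.16 degrees, less where a joint would pass 70% of its speed; a pose out of reach is approached as far as the arm can. A call with a gripper value outside its range is refused whole. The fingers move at their own pace and stop on an object; "squeeze" is the grip in N (left out, the last holds). Time passes only in rows, so rows that repeat a pose let the fingers close, or fill a call up. It gives the time, the measured TCP pose, the force and the opening at its end, in the units of the state.
- status.get_obs(): the state, without advancing time (a new reading comes with each control period).
- grab_frame(name): name is "side" or "top"; returns a dict with "pixels" (400x640x3 uint8, red, green, blue), "mtx" (3x3 intrinsics, pixels), "R" (3x3) and "t" (3): a world point X has camera coordinates R X + t. Camera axes: x right, y down, z forward; pixel columns grow to the right and rows downward; lengths in m; the calibration is good to about 2 mm. A picture is of the moment at which its call begins. There is no depth.
- manip.hand_in(): hands the job in, once; it reports no verdict.
The state is a dict: "time_s": time; "joints": joint angles; "joint_vel": joint speeds; "tau": joint torques, N m; "ee_pos": TCP position; "eef_rot": TCP orientation; "ft_force": force on the tool from outside, world axes, zero at the start; "ft_torque": the same for the moment, N m; "width": finger opening in m.
Only numpy, scipy, OpenCV 4.12 (cv2) and the standard library are available. Lean on these libraries where they do the work, as an engineer would, in place of code of your own. Each camera call takes 0.05 s, during which the arm holds its last target.

## Task

Lift the black handle of the tilting tray so that the three white sample pucks slide into a single row against the fence, then lower the tray gently until it is flat again without letting it drop. Then set the blue keeper plate over the four posts so that it lies fully down on both shoulder blocks and locks the row. Do not touch the pucks with the gripper, and leave the other things on the bench where they are.

Things in the scene. Friction and masses are not known exactly. Their poses are not given: they have to be found in the camera images.
- tray_base: fixed dark steel base (165 x 236 x 8 mm) under the tilting tray, on the bench; origin on the bench, 75 mm from the hinge axis. Its x axis points level from the fence side to the handle side of the tray, y runs along the fence, z is up. The hinge axis runs along y at x = -75 mm, z = 18 mm of this frame
- tray_pan (a joint): angle of the tray about its hinge, rad: 0 = flat on its rests, grows as the handle is lifted, stop at 0.7. The hinge is free: the tray (0.7 kg) falls back if let go. Pucks begin to slide on the white low-friction floor at about 0.27 to 0.41 rad; at 0.48 rad all slide to the fence within a second
- tray_handle (a point): middle of the black round handle bar (12 mm thick, 90 mm long along y, free underneath, 73 mm above the bench when flat), 175 mm from the hinge axis in x and 55 mm above it, 44 mm beyond the tray's lip (lip top 38 mm above the bench); room for a finger on each side. Axes are the tray's and turn with it; at rest equal to the base's
- tray_fence (a point): middle of the fence's inner face, at floor level (22 mm above the bench when flat); x points from the fence into the tray towards the handle, y along the fence, z up out of the floor. Inner floor 119 mm deep (x), 176 mm long (y); fence and opposite lip stand 16 mm above it. A puck touching the fence has its centre at x = 26 to 27 mm here
- tray_seat (a point): middle of the four upright steel posts, level with the tops of the two grey shoulder blocks on which the plate comes to rest (46 mm above the bench when flat, 24 mm above the floor), 26 mm from the fence's inner face; axes as the tray's. Posts at x = +-20, y = +-101 mm from here, 9 mm thick, 20 mm tall, pointed tops
- keeper_plate: blue keeper plate, 85 (x) by 228 mm (y), 0.3 kg: 5 mm sheet with four 15 mm holes at x = +-20, y = +-101 mm; under each long edge a 160 mm skirt reaches 18 mm down (inner faces at x = +-36.5 mm): one goes outside the fence, the other behind the row of pucks. Same either way round. Origin under its middle, level with the skirts' lower edges, on which it stands; 57 mm tall
- plate_grip (a point): middle of the black grip bar on top of the keeper plate (14 mm wide along the plate's x, 70 mm long along its y, 12 mm tall, open below), 51 mm above the plate's origin and 33 mm above the underside of the sheet
- plate_under (a point): middle of the underside of the keeper plate's sheet, 18 mm above the plate's origin; comes to lie at tray_seat
- puck_0: round cream-white sample puck, 52 mm across and 20 mm thick, about 35 g, lying flat in the tray; origin at the middle of its underside
- puck_1: round cream-white sample puck, 54 mm across and 20 mm thick, about 35 g, lying flat in the tray; origin at the middle of its underside
- puck_2: round cream-white sample puck, 52 mm across and 20 mm thick, about 35 g, lying flat in the tray; origin at the middle of its underside
- petri_dish: bystander: shallow glass petri dish, 67 mm across, 17 mm tall; origin at its underside
- lamp_body: bystander: grey lamp tube lying down, 43 x 95 mm; origin at its underside
- vial: bystander: small glass vial with a black cap, 23 mm across, 53 mm tall; origin at its underside
- marker: bystander: black and grey marker pen lying down, 131 mm long; origin at its underside
- paste_tube: bystander: white paste syringe with a blue cap lying down, 119 mm long; origin at its underside
- wash_bottle: bystander: white wash bottle with a spout, 77 mm across, 253 mm tall; origin at its underside
Mind the look-alikes: they are no part of the job. What is shaped like the puck_1 but brown or green is not meant.

How it is judged:
On the way, in this order (a step that is already met when the one before it is completed fails the run):
1. the tray is tilted (at least 0.12 rad) and all three pucks lie flat on its floor against the fence (gap under about 5 mm) (value of joint tray_pan above 0.12 rad and x of puck_0 in the frame of tray_fence between 0.02 and 0.032 m and z of puck_0 in the frame of tray_fence between -0.004 and 0.004 m and x of puck_1 in the frame of tray_fence between 0.02 and 0.032 m and z of puck_1 in the frame of tray_fence between -0.004 and 0.004 m and x of puck_2 in the frame of tray_fence between 0.02 and 0.032 m and z of puck_2 in the frame of tray_fence between -0.004 and 0.004 m), for 0.2 s.
2. the tray is flat again (under 0.03 rad) with the three pucks still in a row against the fence (value of joint tray_pan below 0.03 rad and x of puck_0 in the frame of tray_fence between 0.02 and 0.032 m and z of puck_0 in the frame of tray_fence between -0.004 and 0.004 m and x of puck_1 in the frame of tray_fence between 0.02 and 0.032 m and z of puck_1 in the frame of tray_fence between -0.004 and 0.004 m and x of puck_2 in the frame of tray_fence between 0.02 and 0.032 m and z of puck_2 in the frame of tray_fence between -0.004 and 0.004 m), for 0.2 s.
At the end, for the whole second after the job is handed in: Tray flat (under 0.03 rad); the three pucks flat on its floor in one row at the fence (centres 20 to 32 mm from its inner face); the keeper plate at rest over the four posts, level within 0.03 rad, aligned within 0.06 rad, the middle of its underside within 7 mm of the seat (all of step 2 and distance between plate_under and tray_seat below 0.007 m and angle between the z axis of keeper_plate and the z axis of tray_seat, either way round below 0.03 rad and angle between the x axis of keeper_plate and the x axis of tray_seat, either way round below 0.06 rad and linear speed of keeper_plate below 0.02 m/s); the robot touches nothing.
It fails at once if the robot touches a puck (over 1 N) (contact force between any of the fingers, the arm and puck_0 above 1 N or contact force between any of the fingers, the arm and puck_1 above 1 N or contact force between any of the fingers, the arm and puck_2 above 1 N).
It fails at once if the tray is dropped: it falls faster than 2 rad/s (velocity of joint tray_pan below -2 rad/s).
It fails at once if another thing on the bench (petri dish, lamp tube, vial, marker pen, paste syringe, wash bottle) is moved by more than 30 mm (distance of any of petri_dish, lamp_body, vial, marker, paste_tube, wash_bottle from where it was at the start of the episode above 0.03 m).
It also fails if it takes over 72 s, if anything falls off the work surface, if the arm or the gripper's body presses on something with over 40 N, if the wrist force passes 120 N, or if a joint passes its speed limit or range.

## Working session

There is one attempt and no reset: what is moved stays moved. The work goes in short steps, Python scripts to look and compute and a tool call to move; the robot and the scene stay as the last step left them, time stands still between calls to the robot, and variables do not carry over. Pictures are saved under pics/ and viewed, and the job is handed in when it is done.

Besides the shell and the picture viewer there is one more tool, called as a command line: name --pt "numbers of a row" for each row, then --argument value for the rest. step_arm: Moves the arm, as the interface text tells. Its arguments: {"type":"object","properties":{"targets":{"type":"array","items":{"type":"array","items":{"type":"number"}}},"squeeze":{"type":"number"}},"required":["targets"]}

```bash
mkdir -p pics; ls; python3 - <<'E'
from bench import status, grab_frame
import cv2,json,numpy as np
o=status.get_obs()
for k,v in o.items(): print(k,np.round(v,4))
for n in ("side","top"):
    f=grab_frame(n); cv2.imwrite(f"pics/{n}0.png",f["pixels"][:,:,::-1]); print(n,f["mtx"],f["R"],f["t"])
E
```

```text
pics
time_s 0.0
joints [-1.2727  0.6001 -0.0026  1.6001  0.0018  0.9429 -0.0798]
joint_vel [-0.0002 -0.0001  0.0012 -0.0005  0.0014 -0.0011  0.0007]
tau [ 1.00000e-04 -7.65029e+01  1.49700e+00 -2.52353e+01 -5.25000e-02
  1.70000e-02  1.00000e-04]
ee_pos [0.2653 0.6742 0.2398]
eef_rot [ 8.264e-01  5.630e-01 -6.000e-04  5.000e-04]
ft_force [-0.1328  0.062  -0.0518]
ft_torque [0.001  0.0149 0.0267]
width 0.0933
side [[493.79542103   0.         317.29761959]
 [  0.         493.79542103 199.69171243]
 [  0.           0.           1.        ]] [[ 0.14887369 -0.9887678   0.01322325]
 [-0.76901359 -0.12417234 -0.62705608]
 [ 0.62165482  0.08318329 -0.77886188]] [-0.18531386  0.4541779   1.16496838]
top [[452.04711271   0.         316.40297976]
 [  0.         452.04711271 199.06494924]
 [  0.           0.           1.        ]] [[-0.01978921 -0.99974009  0.01131965]
 [-0.98698901  0.01772738 -0.15980747]
 [ 0.15956527 -0.01433483 -0.9870833 ]] [-0.11209772  0.54170048  1.46813688]
```

View pics/side0.png

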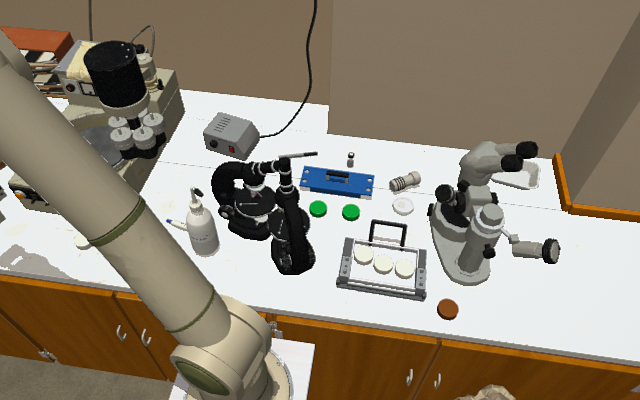

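View pics/top0.png

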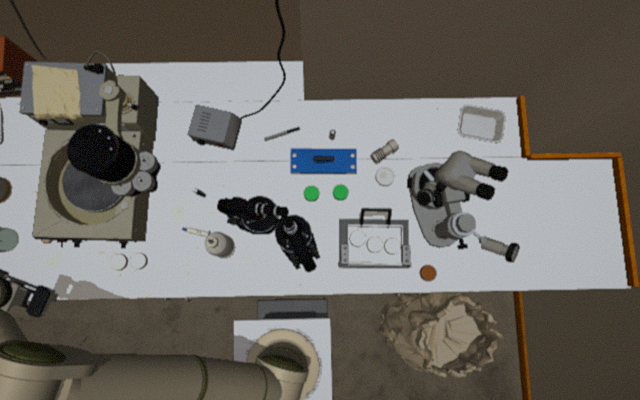

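```bash
cat > h.py <<'E'
import numpy as np, cv2
from bench import status, grab_frame
def back(f,u,v,h):
    d=f["R"].T@np.linalg.inv(f["mtx"])@np.array([u,v,1.]); c=-f["R"].T@f["t"]
    return c+d*(h-c[2])/d[2]
def proj(f,X):
    p=f["mtx"]@(f["R"]@np.asarray(X)+f["t"]); return p[:2]/p[2]
def tri(fa,pa,fb,pb):
    A=[];
    for f,p in((fa,pa),(fb,pb)):
        P=f["mtx"]@np.c_[f["R"],f["t"]]
        A+= [p[0]*P[2]-P[0],p[1]*P[2]-P[1]]
    X=np.linalg.svd(np.array(A))[2][-1]; return X[:3]/X[3]
def crop(f,u0,v0,w,h,s,name):
    cv2.imwrite("pics/"+name,cv2.resize(f["pixels"][v0:v0+h,u0:u0+w,::-1],None,fx=s,fy=s,interpolation=cv2.INTER_CUBIC))
E
python3 - <<'E'
from h import *
s=grab_frame("side");t=grab_frame("top")
crop(t,280,140,140,140,5,"t1a.png"); crop(s,290,140,160,165,4,"s1.png")
crop(t,280,140,140,100,5,"t1.png")
crop(t,330,200,90,75,8,"t2.png")
E
sleep 0
```

```text
(no output)
```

View pics/t1.png

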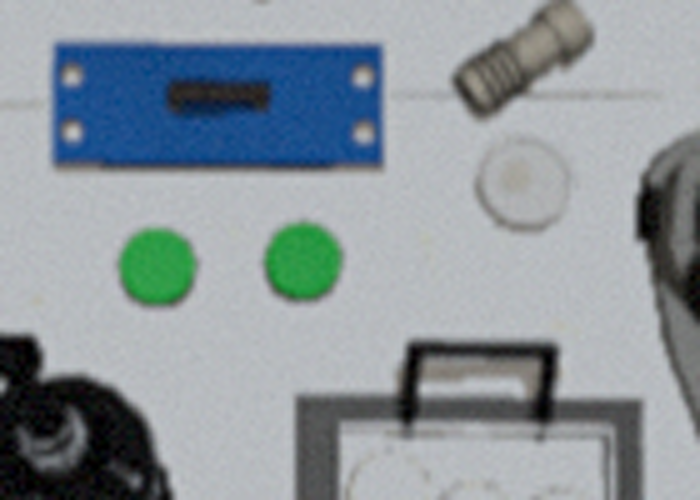

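View pics/t2.png

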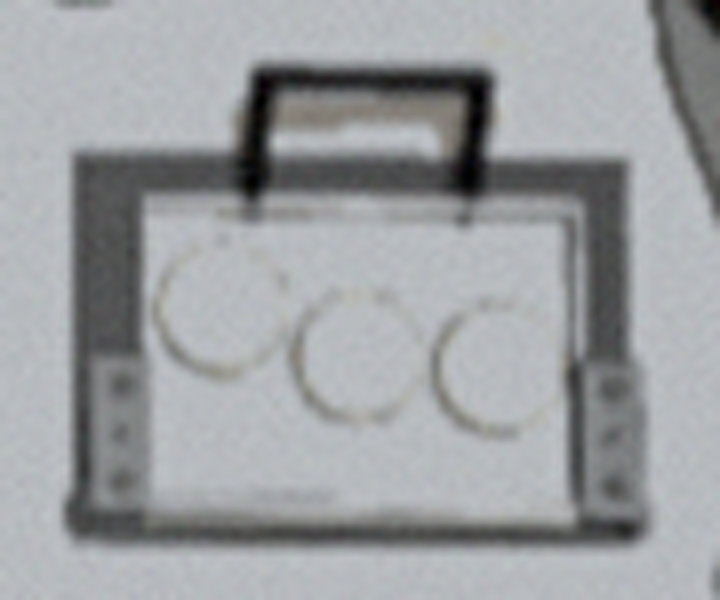

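View pics/s1.png

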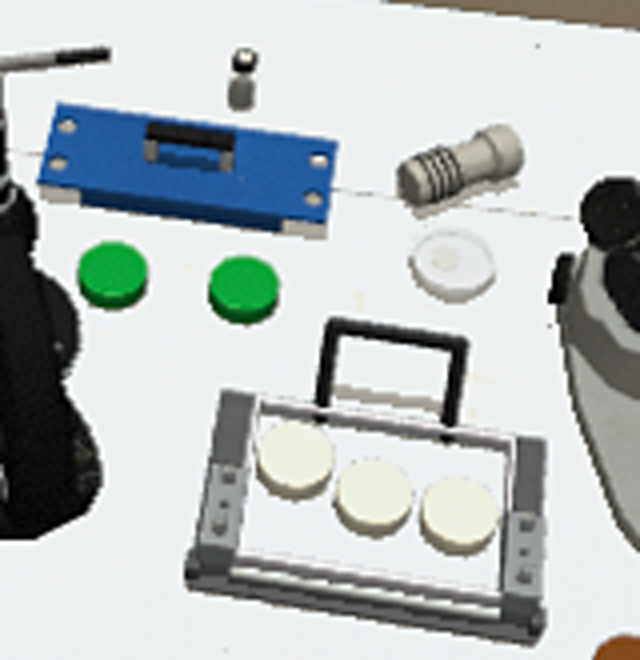

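```bash
python3 - <<'E'
from h import *
np.set_printoptions(precision=4,suppress=True)
s=grab_frame("side");t=grab_frame("top")
T1=lambda x,y:((x+.5)/5-.5+280,(y+.5)/5-.5+140)
T2=lambda x,y:((x+.5)/8-.5+330,(y+.5)/8-.5+200)
S1=lambda x,y:((x+.5)/4-.5+290,(y+.5)/4-.5+140)
print("handle top",[back(t,*T2(*p),.077) for p in((256,75),(488,78))])
print("handle side",[back(s,*S1(*p),.076) for p in((330,323),(468,344))])
print("handle tri",tri(t,T2(256,75),s,S1(330,323)),tri(t,T2(488,78),s,S1(468,344)))
print("posts top",[back(t,*T2(*p),.062) for p in((122,385),(120,482),(616,385),(614,487))])
print("posts side",[back(s,*S1(*p),.062) for p in((229,475),(222,517),(526,522),(524,572))])
print("holes top",[back(t,*T1(*p),.021) for p in((72,75),(72,132),(363,75),(363,132))])
print("holes side",[back(s,*S1(*p),.021) for p in((67,126),(57,163),(319,160),(312,199))])
print("grip top",back(t,*T1(219,95),.055), "side",back(s,*S1(190,135),.055))
print("grip tri",tri(t,T1(170,95),s,S1(146,129)),tri(t,T1(269,96),s,S1(234,140)))
# microscopes/obstacles
print("black scope tops")
E
```

```text
handle top [array([ 0.4989, -0.2686,  0.077 ]), array([ 0.4959, -0.3634,  0.077 ])]
handle side [array([ 0.4961, -0.268 ,  0.076 ]), array([ 0.4932, -0.365 ,  0.076 ])]
handle tri [ 0.4996 -0.2686  0.0715] [ 0.4968 -0.3651  0.071 ]
posts top [array([ 0.3748, -0.2112,  0.062 ]), array([ 0.3358, -0.2093,  0.062 ]), array([ 0.371 , -0.4124,  0.062 ]), array([ 0.3299, -0.4095,  0.062 ])]
posts side [array([ 0.3689, -0.2115,  0.062 ]), array([ 0.3358, -0.2106,  0.062 ]), array([ 0.3636, -0.4101,  0.062 ]), array([ 0.3255, -0.4095,  0.062 ])]
holes top [array([ 0.7   , -0.0484,  0.021 ]), array([ 0.6597, -0.0479,  0.021 ]), array([ 0.6966, -0.2494,  0.021 ]), array([ 0.6563, -0.2481,  0.021 ])]
holes side [array([ 0.6998, -0.0464,  0.021 ]), array([ 0.6599, -0.045 ,  0.021 ]), array([ 0.6961, -0.2488,  0.021 ]), array([ 0.655 , -0.2468,  0.021 ])]
grip top [ 0.6755 -0.1485  0.055 ] side [ 0.6755 -0.1471  0.055 ]
grip tri [ 0.6755 -0.1139  0.0562] [ 0.6735 -0.1817  0.0577]
black scope tops
```

```bash
python3 - <<'E'
from h import *
s=grab_frame("side");t=grab_frame("top")
crop(t,190,170,150,110,5,"t3.png"); crop(s,190,130,200,150,4,"s3.png")
crop(s,420,120,160,170,3.5,"s4.png");crop(t,400,130,130,140,4,"t4.png")
E
```

```text
(no output)
```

View pics/t3.png

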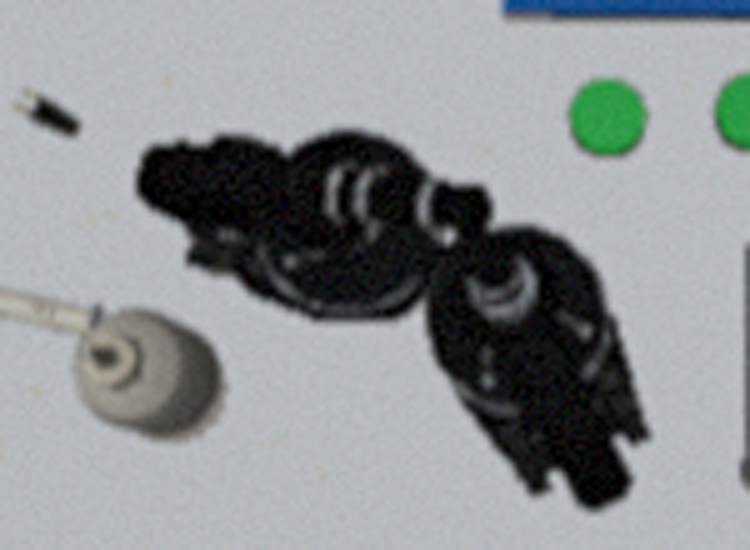

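View pics/s3.png

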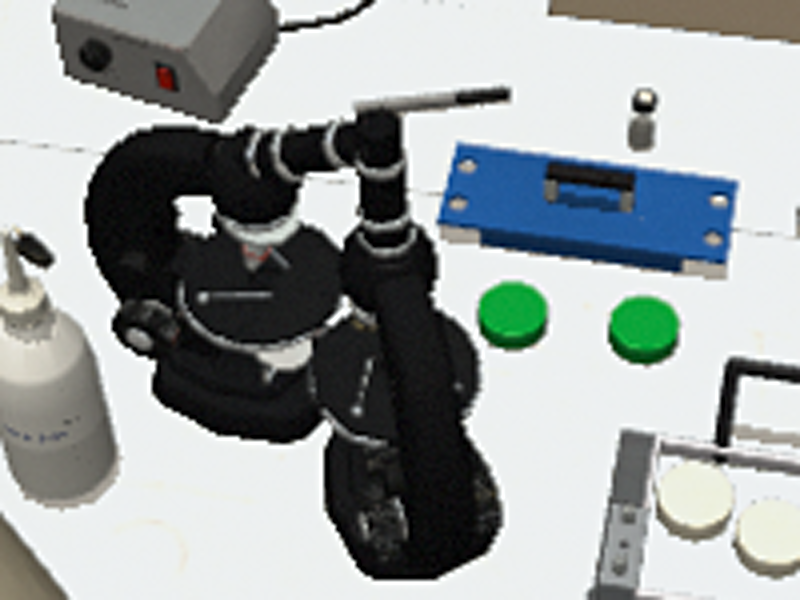

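View pics/s4.png

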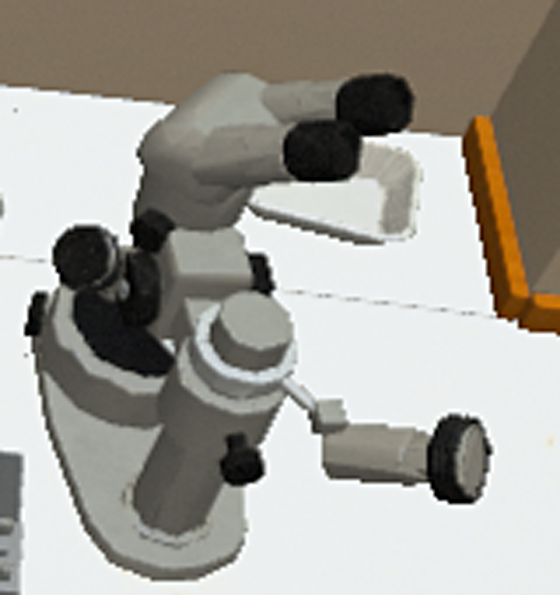

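View pics/t4.png

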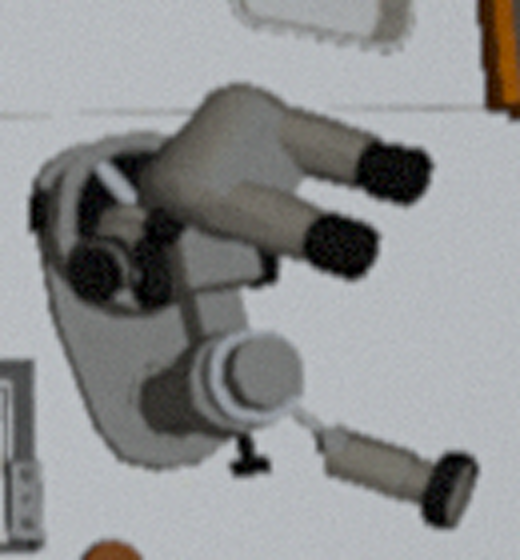

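```bash
python3 - <<'E'
from h import *
np.set_printoptions(precision=3,suppress=True)
s=grab_frame("side");t=grab_frame("top")
T3=lambda x,y:(x/5+190,y/5+170); S3=lambda x,y:(x/4+190,y/4+130)
T4=lambda x,y:(x/4+400,y/4+130); S4=lambda x,y:(x/3.5+420,y/3.5+120)
for n,a,b in(("corner tube",T3(465,205),S3(378,122)),("left arm end",T3(150,175),S3(110,160)),("lower arm end",T3(600,490),S3(470,480)),("ring2",T3(515,290),S3(382,235)),):
    print(n,tri(t,a,s,b))
for n,a,b in(("column",T4(262,370),S4(255,325)),("knobL",T4(95,270),S4(85,258)),("head",T4(240,95),S4(235,85)),("eyep1",T4(345,245),S4(325,150)),("lamp end",T4(455,490),S4(465,455)),("knob far left",T4(42,210),S4(38,312))):
    print(n,tri(t,a,s,b))
for p in(T4(40,210),T4(100,450),T4(55,300)): print("base",back(t,*p,.02))
for p in(T3(650,430),T3(600,505),T3(490,200),T3(605,290),T3(620,350)): print("black",back(t,*p,.05),back(t,*p,.2))
for n,p in(("wash",(213,240)),("vial",(332,134)),("dish",(384,176)),("lamp",(385,150)),("marker",(282,133)),("tube",(195,232))): print(n,back(t,*p,.02))
E
```

```text
corner tube [ 0.465 -0.029  0.312]
left arm end [0.501 0.165 0.204]
lower arm end [ 0.312 -0.106  0.164]
ring2 [ 0.422 -0.046  0.26 ]
column [ 0.43  -0.546  0.254]
knobL [ 0.512 -0.441  0.209]
head [ 0.622 -0.532  0.295]
eyep1 [ 0.502 -0.569  0.359]
lamp end [ 0.342 -0.674  0.256]
knob far left [ 0.591 -0.439  0.043]
base [ 0.595 -0.445  0.02 ]
base [ 0.389 -0.484  0.02 ]
base [ 0.517 -0.453  0.02 ]
black [ 0.35 -0.13  0.05] [ 0.345 -0.127  0.2  ]
black [ 0.302 -0.097  0.05 ] [ 0.302 -0.097  0.2  ]
black [ 0.504 -0.027  0.05 ] [ 0.483 -0.035  0.2  ]
black [ 0.442 -0.102  0.05 ] [ 0.428 -0.102  0.2  ]
black [ 0.403 -0.112  0.05 ] [ 0.392 -0.111  0.2  ]
wash [0.411 0.226 0.02 ]
vial [ 0.772 -0.182  0.02 ]
dish [ 0.619 -0.356  0.02 ]
lamp [ 0.711 -0.364  0.02 ]
marker [ 0.778 -0.008  0.02 ]
tube [0.439 0.286 0.02 ]
```

```bash
cat >> h.py <<'E'
from scipy.spatial.transform import Rotation as Ro
def rel(wps,pose=None,roll=False):
    """wps: list of (x,y,z,yaw_deg) tool-down poses; print tool-frame shift/turn from current"""
    if pose is None:
        o=status.get_obs(); p=np.array(o["ee_pos"]); R=Ro.from_quat(o["eef_rot"])
    else: p,R=pose
    for w in wps:
        a=np.radians(w[3]); Rt=Ro.from_matrix(np.array([[np.cos(a),np.sin(a),0],[np.sin(a),-np.cos(a),0],[0,0,-1]]))
        print(w,np.round(R.inv().apply(np.array(w[:3])-p),4),np.round((R.inv()*Rt).as_rotvec(degrees=True),2))
def down(x,y,z,yaw):
    a=np.radians(yaw); return np.array([x,y,z]),Ro.from_matrix(np.array([[np.cos(a),np.sin(a),0],[np.sin(a),-np.cos(a),0],[0,0,-1]]))
E
python3 - <<'E'
from h import *
s=grab_frame("side");t=grab_frame("top")
print(tri(t,(93,140),s,(112,50)), tri(t,(147,165),s,(152,122)))
rel([(.265,.674,.45,68.6)])
rel([(.265,.674,.45,68.6),(.42,.40,.45,45),(.5,.17,.45,25)])
E
```

```text
[0.62672301 0.42799515 0.46462133] [0.61627573 0.3767394  0.24265176]
(0.265, 0.674, 0.45, 68.6) [-8.000e-04 -1.000e-04 -2.094e-01] [ 0.    0.   -0.07]
(0.265, 0.674, 0.45, 68.6) [-8.000e-04 -1.000e-04 -2.094e-01] [ 0.    0.   -0.07]
(0.42, 0.4, 0.45, 45) [-0.199   0.2444 -0.2094] [ 0.    0.   23.53]
(0.5, 0.17, 0.45, 25) [-0.3838  0.403  -0.2093] [ 0.   -0.   43.53]
```

step_arm --pt "0.06 0 0 -0.04 0 0 0" --pt "0.06 0 0 -0.08 0 0 0" --pt "0.06 0 0 -0.12 0 0 0" --pt "0.06 0 0 -0.16 0 0 0" --pt "0.06 0 0 -0.2 0 0 0" --pt "0.06 0 0 -0.22 0 0 0" --pt "0.06 0 0 -0.24 0 0 0" --pt "0.06 0 0 -0.24 0 0 0"

```text
time_s: 1.27
ee_pos: [0.2657, 0.6754, 0.4857]
eef_rot: [0.826, 0.563, 0.003, -0.002]
ft_force: [0.5, -0.2, -0.8]
width: 0.0601
```

```bash
python3 - <<'E'
from h import *
rel([(.36,.40,.48,50),(.42,.25,.48,38)])
rel([(.52,-.06,.46,15),(.497,-.316,.46,-1.6)],down(.42,.25,.48,38))
E
```

```text
(0.36, 0.4, 0.48, 50) [-0.2218  0.1886  0.0041] [-0.09 -0.39 18.52]
(0.42, 0.25, 0.48, 38) [-0.3394  0.2994  0.0032] [-0.13 -0.38 30.52]
(0.52, -0.06, 0.46, 15) [-0.1121  0.3058  0.02  ] [ 0.  0. 23.]
(0.497, -0.316, 0.46, -1.6) [-0.2878  0.4934  0.02  ] [ 0.   0.  39.6]
```

step_arm --pt "0.06 -0.027 0.023 0 0 0 2" --pt "0.06 -0.055 0.047 0 0 0 4" --pt "0.06 -0.083 0.071 0 0 0 7" --pt "0.06 -0.111 0.094 0 0 0 9" --pt "0.06 -0.139 0.118 0 0 0 11" --pt "0.06 -0.166 0.141 0 0 0 14" --pt "0.06 -0.194 0.165 0 0 0 16" --pt "0.06 -0.222 0.189 0 0 0 18"

```text
time_s: 1.93
ee_pos: [0.3601, 0.3969, 0.4798]
eef_rot: [0.905, 0.426, -0.0, 0.0]
ft_force: [-0.3, -0.3, 1.0]
width: 0.06
```

```bash
python3 - <<'E'
from h import *
rel([(.42,.25,.48,35),(.46,.12,.48,25)])
rel([(.52,-.12,.46,10),(.497,-.316,.46,-1.6)],down(.46,.12,.48,25))
E
```

```text
(0.42, 0.25, 0.48, 35) [-0.075   0.1398 -0.0002] [1.000e-02 4.000e-02 1.543e+01]
(0.46, 0.12, 0.48, 25) [-1.498e-01  2.534e-01 -1.000e-04] [1.000e-02 4.000e-02 2.543e+01]
(0.52, -0.12, 0.46, 10) [-0.047   0.2429  0.02  ] [ 0.  0. 15.]
(0.497, -0.316, 0.46, -1.6) [-0.1507  0.4108  0.02  ] [ 0.   0.  26.6]
```

step_arm --pt "0.06 -0.019 0.035 0 0 0 4" --pt "0.06 -0.037 0.07 0 0 0 8" --pt "0.06 -0.056 0.105 0 0 0 11" --pt "0.06 -0.075 0.14 0 0 0 15" --pt "0.06 -0.094 0.168 0 0 0 18" --pt "0.06 -0.112 0.196 0 0 0 20" --pt "0.06 -0.131 0.225 0 0 0 23" --pt "0.06 -0.15 0.253 0 0 0 25.5"

```text
time_s: 2.6
ee_pos: [0.4598, 0.1203, 0.48]
eef_rot: [0.977, 0.215, -0.0, 0.0]
ft_force: [1.3, -0.1, -0.3]
width: 0.0601
```

```bash
python3 - <<'E'
from h import *
rel([(.51,-.14,.46,8),(.497,-.316,.46,-1.6)])
rel([(.497,-.316,.25,-1.6)],down(.51,-.14,.46,8))
E
```

```text
(0.51, -0.14, 0.46, 8) [-0.0639  0.2573  0.02  ] [ 0.    0.03 16.87]
(0.497, -0.316, 0.46, -1.6) [-0.1498  0.4115  0.02  ] [ 0.    0.03 26.47]
(0.497, -0.316, 0.25, -1.6) [-0.0374  0.1725  0.21  ] [0.  0.  9.6]
```

step_arm --pt "0.06 -0.008 0.037 0 0 0 2" --pt "0.06 -0.016 0.074 0 0 0 4" --pt "0.06 -0.025 0.111 0 0 0 7" --pt "0.06 -0.034 0.148 0 0 0 10" --pt "0.06 -0.045 0.185 0 0 0 12" --pt "0.06 -0.055 0.222 0 0 0 14" --pt "0.06 -0.068 0.257 0 0 0 17" --pt "0.06 -0.083 0.29 0 0 0 19"

```text
time_s: 3.27
ee_pos: [0.5073, -0.1774, 0.4798]
eef_rot: [0.999, 0.051, -0.0, 0.0]
ft_force: [0.4, 0.3, -0.3]
width: 0.0601
```

```bash
python3 - <<'E'
from h import *
rel([(.497,-.316,.46,-1.6),(.497,-.316,.30,-1.6)])
s=grab_frame("side");t=grab_frame("top")
cv2.imwrite("pics/s5.png",s["pixels"][:,:,::-1]);cv2.imwrite("pics/t5.png",t["pixels"][:,:,::-1])
E
```

```text
(0.497, -0.316, 0.46, -1.6) [-0.0244  0.1368  0.0199] [0.01 0.03 7.48]
(0.497, -0.316, 0.3, -1.6) [-0.0243  0.1368  0.1799] [0.01 0.03 7.48]
```

View pics/s5.png

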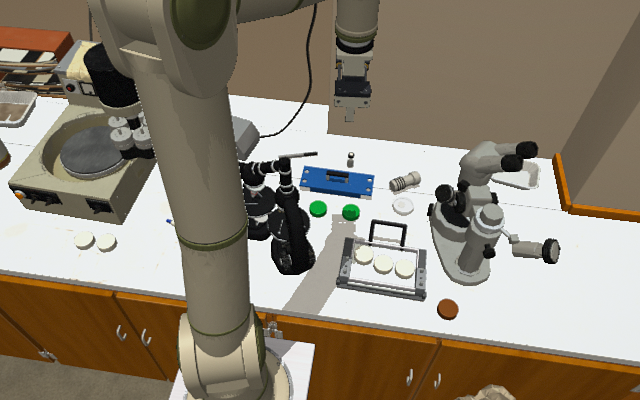

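step_arm --pt "0.045 -0.006 0.035 0.01 0 0 2" --pt "0.045 -0.012 0.07 0.02 0 0 4" --pt "0.045 -0.018 0.105 0.03 0 0 6" --pt "0.045 -0.0243 0.137 0.045 0 0 7.5" --pt "0.045 -0.0243 0.137 0.08 0 0 7.5" --pt "0.045 -0.0243 0.137 0.12 0 0 7.5" --pt "0.045 -0.0243 0.137 0.16 0 0 7.5" --pt "0.045 -0.0243 0.137 0.2 0 0 7.5"

```text
time_s: 4.03
ee_pos: [0.4971, -0.3138, 0.2784]
eef_rot: [1.0, -0.013, -0.0, -0.0]
ft_force: [1.4, -0.2, -0.9]
width: 0.0447
```

```bash
python3 - <<'E'
from h import *
rel([(.4975,-.316,.13,-1.6),(.4975,-.316,.076,-1.6)])
E
```

```text
(0.4975, -0.316, 0.13, -1.6) [0.0005 0.0022 0.1484] [-0.01  0.02  0.12]
(0.4975, -0.316, 0.076, -1.6) [0.0005 0.0022 0.2024] [-0.01  0.02  0.12]
```

step_arm --pt "0.045 0 0.001 0.03 0 0 0" --pt "0.045 0 0.001 0.06 0 0 0" --pt "0.045 0 0.001 0.09 0 0 0" --pt "0.045 0 0.001 0.11 0 0 0" --pt "0.045 0 0.001 0.125 0 0 0" --pt "0.045 0 0.001 0.14 0 0 0" --pt "0.045 0 0.001 0.148 0 0 0" --pt "0.045 0 0.001 0.148 0 0 0"

```text
time_s: 4.7
ee_pos: [0.4967, -0.3144, 0.1307]
eef_rot: [1.0, -0.013, -0.001, -0.001]
ft_force: [-1.1, 0.2, -0.0]
width: 0.045
```

```bash
python3 - <<'E'
from h import *
rel([(.4975,-.316,.076,-1.6)])
s=grab_frame("side");t=grab_frame("top")
crop(s,330,140,160,150,4,"s6.png");crop(t,310,120,160,150,4,"t6.png")
E
```

```text
(0.4975, -0.316, 0.076, -1.6) [0.001  0.0017 0.0547] [-0.08  0.17  0.14]
```

View pics/s6.png

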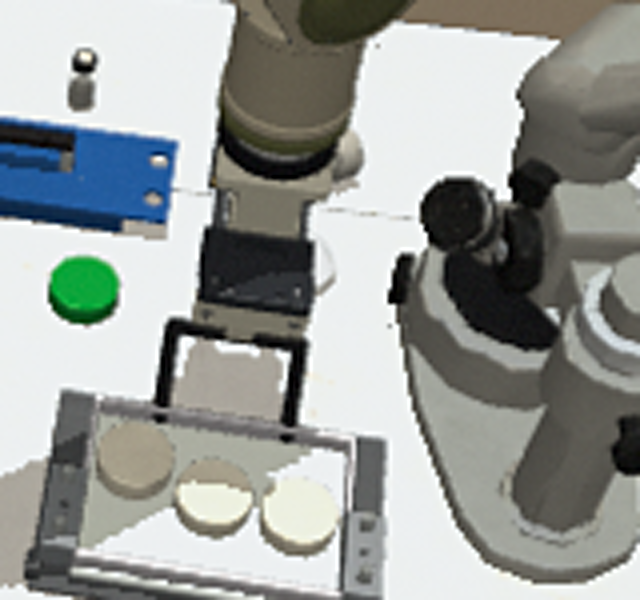

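View pics/t6.png

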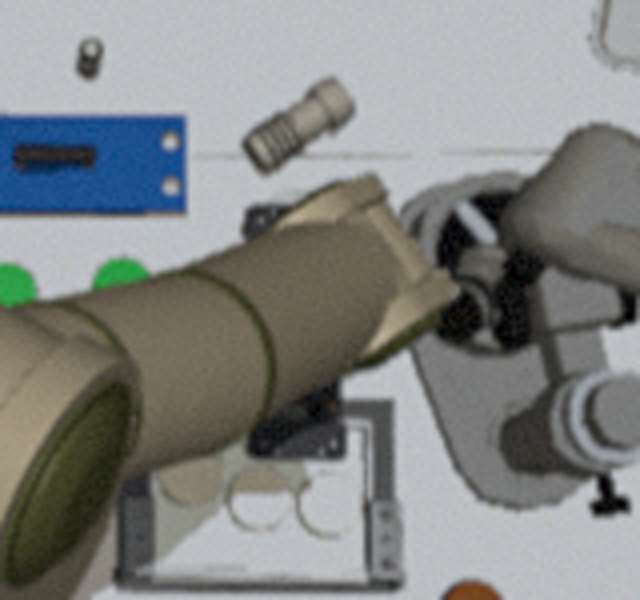

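step_arm --pt "0.045 0.001 0.001 0.01 0 0 0" --pt "0.045 0.001 0.001 0.02 0 0 0" --pt "0.045 0.001 0.001 0.03 0 0 0" --pt "0.045 0.001 0.001 0.04 0 0 0" --pt "0.045 0.001 0.001 0.05 0 0 0" --pt "0.045 0.001 0.001 0.055 0 0 0" --pt "0.045 0.001 0.001 0.055 0 0 0" --pt "0.045 0.001 0.001 0.055 0 0 0"

```text
time_s: 5.47
ee_pos: [0.4984, -0.3165, 0.0772]
eef_rot: [1.0, -0.013, -0.0, -0.0]
ft_force: [0.3, 0.4, 0.3]
width: 0.0448
```

```bash
python3 - <<'E'
from h import *
s=grab_frame("side")
crop(s,350,160,100,110,6,"s7.png")
E
```

```text
(no output)
```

View pics/s7.png

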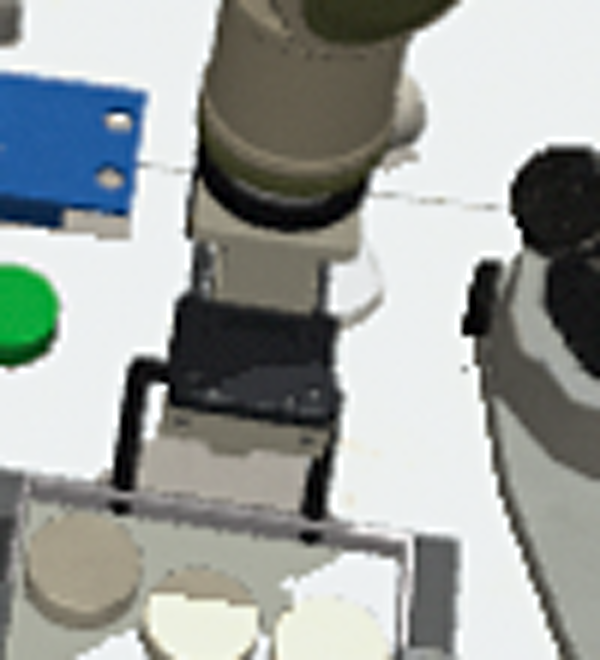

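step_arm --pt "0.005 0 0 0 0 0 0" --pt "0.005 0 0 0 0 0 0" --pt "0.005 0 0 0 0 0 0" --pt "0.005 0 0 0 0 0 0" --pt "0.005 0 0 0 0 0 0" --pt "0.005 0 0 0 0 0 0" --pt "0.005 0 0 0 0 0 0" --pt "0.005 0 0 0 0 0 0" --squeeze 20

```text
time_s: 6.18
ee_pos: [0.4981, -0.3164, 0.0777]
eef_rot: [1.0, -0.013, -0.0, -0.0]
ft_force: [-3.0, 0.9, 4.1]
width: 0.0114
```

step_arm --pt "0.005 -0.0017 0 -0.005 0 0 0" --pt "0.005 -0.0036 0 -0.0104 0 0 0" --pt "0.005 -0.0057 0 -0.0155 0 0 0" --pt "0.005 -0.0078 0 -0.0206 0 0 0" --pt "0.005 -0.0102 0 -0.0255 0 0 0" --pt "0.005 -0.0127 0 -0.0304 0 0 0" --pt "0.005 -0.0154 0 -0.0352 0 0 0" --pt "0.005 -0.0181 0 -0.04 0 0 0"

```text
time_s: 6.85
ee_pos: [0.4804, -0.3158, 0.1182]
eef_rot: [1.0, -0.013, 0.0, -0.0]
ft_force: [-1.0, 0.2, -4.9]
width: 0.0111
```

```bash
python3 - <<'E'
from h import *
s=grab_frame("side");t=grab_frame("top")
crop(s,330,180,130,130,5,"s8.png");crop(t,320,180,110,100,5,"t8.png")
E
```

```text
(no output)
```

View pics/s8.png

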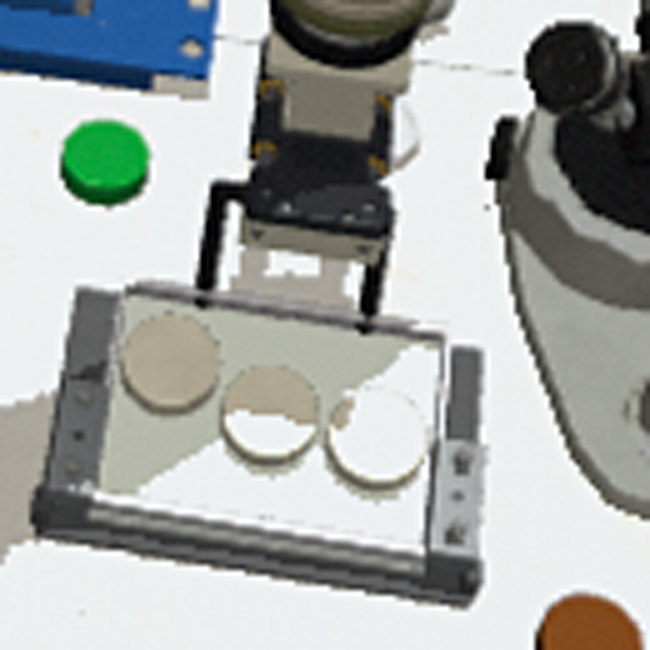

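step_arm --pt "0.005 -0.0029 0 -0.0047 0 0 0" --pt "0.005 -0.006 0 -0.0093 0 0 0" --pt "0.005 -0.0092 0 -0.0138 0 0 0" --pt "0.005 -0.0125 0 -0.0181 0 0 0" --pt "0.005 -0.0159 0 -0.0224 0 0 0" --pt "0.005 -0.0195 0 -0.0266 0 0 0" --pt "0.005 -0.0232 0 -0.0307 0 0 0" --pt "0.005 -0.0271 0 -0.0346 0 0 0"

```text
time_s: 7.62
ee_pos: [0.4544, -0.3152, 0.1532]
eef_rot: [1.0, -0.013, 0.001, 0.0]
ft_force: [6.1, 2.7, 1.4]
width: 0.0109
```

step_arm --pt "0.005 -0.002 0 -0.002 0 0 0" --pt "0.005 -0.004 0 -0.004 0 0 0" --pt "0.005 -0.004 0 -0.004 0 0 0" --pt "0.005 -0.004 0 -0.004 0 0 0" --pt "0.005 -0.004 0 -0.004 0 0 0" --pt "0.005 -0.004 0 -0.004 0 0 0" --pt "0.005 -0.004 0 -0.004 0 0 0" --pt "0.005 -0.004 0 -0.004 0 0 0"

```text
time_s: 8.28
ee_pos: [0.4507, -0.3151, 0.1571]
eef_rot: [1.0, -0.012, 0.001, 0.0]
ft_force: [5.2, 3.5, 1.9]
width: 0.0113
```

```bash
python3 - <<'E'
from h import *
s=grab_frame("side");t=grab_frame("top")
crop(s,330,170,130,130,5,"s9.png");crop(t,320,180,110,100,6,"t9.png")
E
```

```text
(no output)
```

View pics/s9.png

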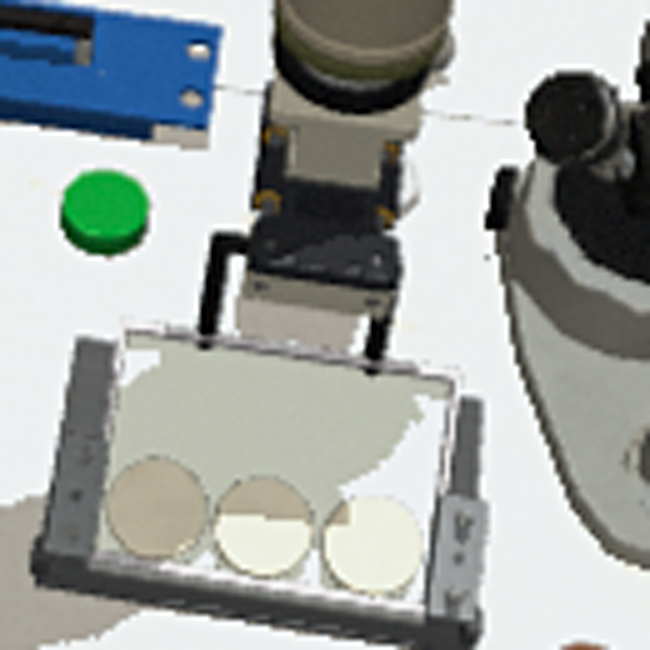

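View pics/t9.png

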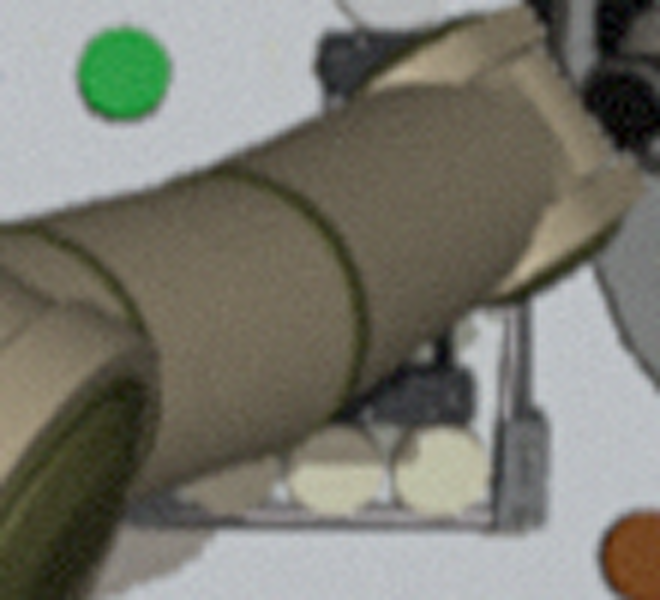

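step_arm --pt "0.005 0.004 0 0.004 0 0 0" --pt "0.005 0.0079 0 0.0079 0 0 0" --pt "0.005 0.0116 0 0.012 0 0 0" --pt "0.005 0.0152 0 0.0162 0 0 0" --pt "0.005 0.0186 0 0.0205 0 0 0" --pt "0.005 0.0219 0 0.0248 0 0 0" --pt "0.005 0.0251 0 0.0293 0 0 0" --pt "0.005 0.0282 0 0.0339 0 0 0"

```text
time_s: 9.05
ee_pos: [0.4782, -0.3159, 0.1223]
eef_rot: [1.0, -0.013, 0.0, 0.0]
ft_force: [4.3, 1.3, 1.3]
width: 0.0111
```

step_arm --pt "0.005 0.0029 0 0.0047 0 0 0" --pt "0.005 0.0056 0 0.0095 0 0 0" --pt "0.005 0.0083 0 0.0143 0 0 0" --pt "0.005 0.0108 0 0.0192 0 0 0" --pt "0.005 0.0132 0 0.0241 0 0 0" --pt "0.005 0.0153 0 0.0292 0 0 0" --pt "0.005 0.0174 0 0.0343 0 0 0" --pt "0.005 0.0184 0 0.037 0 0 0"

```text
time_s: 9.72
ee_pos: [0.4959, -0.3164, 0.0845]
eef_rot: [1.0, -0.013, -0.0, -0.0]
ft_force: [3.6, 2.0, -0.5]
width: 0.0107
```

step_arm --pt "0.005 0.0005 0 0.0015 0 0 0" --pt "0.005 0.001 0 0.003 0 0 0" --pt "0.005 0.0015 0 0.0045 0 0 0" --pt "0.005 0.002 0 0.006 0 0 0" --pt "0.005 0.0025 0 0.007 0 0 0" --pt "0.005 0.0025 0 0.0075 0 0 0" --pt "0.005 0.0025 0 0.0075 0 0 0" --pt "0.005 0.0025 0 0.0075 0 0 0"

```text
time_s: 10.38
ee_pos: [0.4981, -0.3164, 0.0779]
eef_rot: [1.0, -0.013, -0.0, -0.0]
ft_force: [-0.8, 1.5, 1.8]
width: 0.0114
```

```bash
python3 - <<'E'
from h import *
s=grab_frame("side");t=grab_frame("top")
crop(s,330,180,130,130,5,"s10.png");crop(t,320,180,110,100,6,"t10.png")
E
```

```text
(no output)
```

View pics/s10.png

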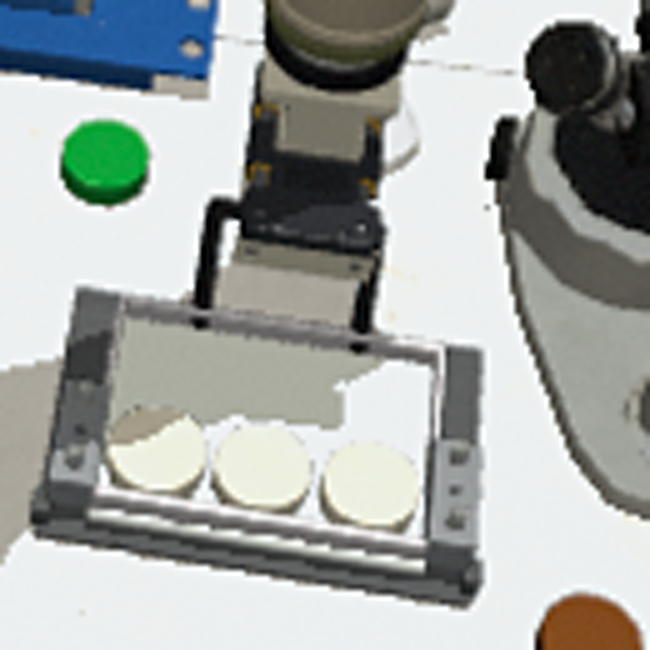

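step_arm --pt "0.045 0 0 0 0 0 0" --pt "0.045 0 0 0 0 0 0" --pt "0.045 0 0 0 0 0 0" --pt "0.045 0 0 0 0 0 0" --pt "0.045 0 0 0 0 0 0" --pt "0.045 0 0 -0.02 0 0 0" --pt "0.045 0 0 -0.05 0 0 0" --pt "0.045 0 0 -0.09 0 0 0"

```text
time_s: 11.15
ee_pos: [0.4974, -0.3158, 0.1669]
eef_rot: [1.0, -0.013, -0.002, -0.001]
ft_force: [1.1, 0.5, -0.1]
width: 0.0448
```

```bash
python3 - <<'E'
from h import *
rel([(.53,-.25,.25,-1),(.675,-.148,.20,-1),(.675,-.148,.054,-1)])
s=grab_frame("side");crop(s,330,180,130,130,5,"s11.png")
E
```

```text
(0.53, -0.25, 0.25, -1) [ 0.0306 -0.0668 -0.0831] [-0.08  0.23 -0.49]
(0.675, -0.148, 0.2, -1) [ 0.1731 -0.1724 -0.0335] [-0.08  0.23 -0.49]
(0.675, -0.148, 0.054, -1) [ 0.1737 -0.1722  0.1125] [-0.08  0.23 -0.49]
```

View pics/s11.png

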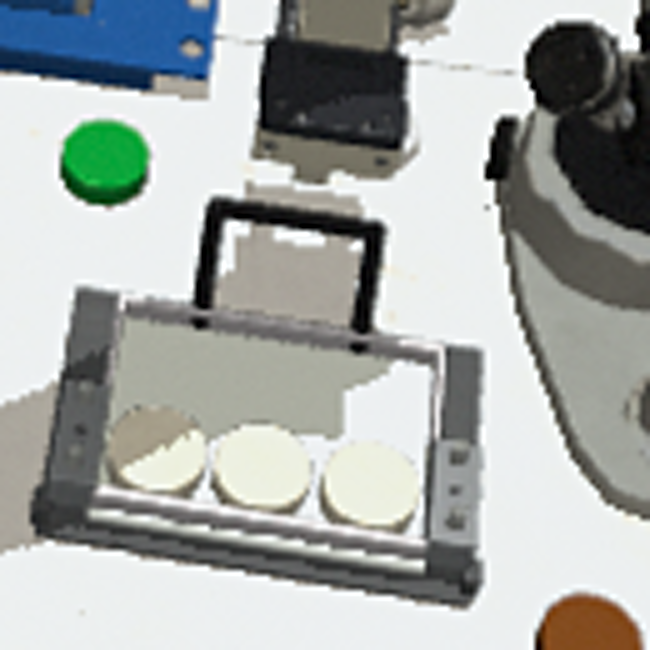

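step_arm --pt "0.045 0.004 -0.008 -0.035 0 0 0" --pt "0.045 0.018 -0.03 -0.06 0 0 0" --pt "0.045 0.04 -0.055 -0.07 0 0 -0.2" --pt "0.045 0.065 -0.08 -0.07 0 0 -0.5" --pt "0.045 0.09 -0.105 -0.065 0 0 -0.5" --pt "0.045 0.117 -0.13 -0.055 0 0.2 -0.5" --pt "0.045 0.145 -0.152 -0.045 0 0.2 -0.5" --pt "0.045 0.173 -0.172 -0.035 0 0.2 -0.5"

```text
time_s: 11.87
ee_pos: [0.6773, -0.1468, 0.2025]
eef_rot: [1.0, -0.008, 0.002, -0.0]
ft_force: [0.5, -1.1, 0.9]
width: 0.0448
```

```bash
python3 - <<'E'
from h import *
rel([(.675,-.148,.09,-1),(.675,-.148,.054,-1)])
E
```

```text
(0.675, -0.148, 0.09, -1) [-0.0027  0.0013  0.1125] [-0.04 -0.24  0.09]
(0.675, -0.148, 0.054, -1) [-0.0029  0.0013  0.1485] [-0.04 -0.24  0.09]
```

step_arm --pt "0.045 -0.001 0 0.03 0 -0.2 0" --pt "0.045 -0.001 0 0.06 0 -0.2 0" --pt "0.045 -0.001 0 0.09 0 -0.2 0" --pt "0.045 -0.001 0 0.11 0 -0.2 0" --pt "0.045 -0.001 0 0.11 0 -0.2 0" --pt "0.045 -0.001 0 0.11 0 -0.2 0" --pt "0.045 -0.001 0 0.11 0 -0.2 0" --pt "0.045 -0.001 0 0.11 0 -0.2 0"

```text
time_s: 12.53
ee_pos: [0.6762, -0.1495, 0.0947]
eef_rot: [1.0, -0.009, 0.001, 0.0]
ft_force: [1.2, -0.6, 1.0]
width: 0.0449
```

```bash
python3 - <<'E'
from h import *
rel([(.675,-.148,.09,-1),(.675,-.148,.054,-1)])
s=grab_frame("side");crop(s,280,130,120,100,6,"s12.png")
t=grab_frame("top");crop(t,270,120,120,100,6,"t12.png")
E
```

```text
(0.675, -0.148, 0.09, -1) [-0.0012 -0.0014  0.0047] [ 0.03 -0.15  0.01]
(0.675, -0.148, 0.054, -1) [-0.0013 -0.0015  0.0407] [ 0.03 -0.15  0.01]
```

View pics/s12.png

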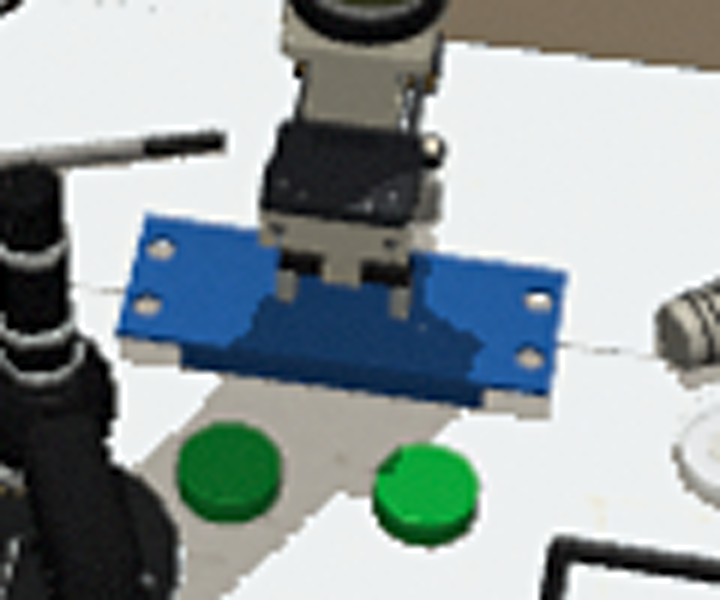

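View pics/t12.png

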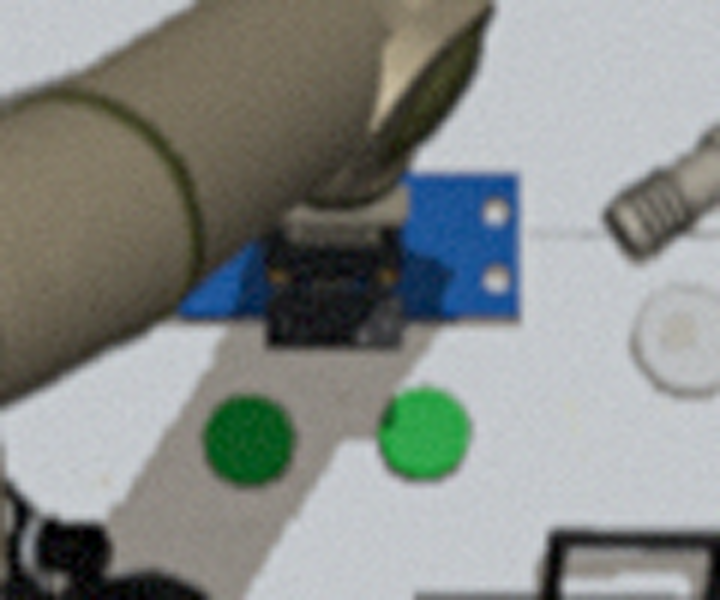

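step_arm --pt "0.045 -0.001 -0.001 0.01 0 0 0" --pt "0.045 -0.001 -0.001 0.02 0 0 0" --pt "0.045 -0.001 -0.001 0.03 0 0 0" --pt "0.045 -0.001 -0.001 0.037 0 0 0" --pt "0.045 -0.001 -0.001 0.04 0 0 0" --pt "0.045 -0.001 -0.001 0.04 0 0 0" --pt "0.045 -0.001 -0.001 0.04 0 0 0" --pt "0.045 -0.001 -0.001 0.04 0 0 0"

```text
time_s: 13.3
ee_pos: [0.6745, -0.1482, 0.053]
eef_rot: [1.0, -0.009, 0.0, 0.0]
ft_force: [-0.0, 1.1, -0.8]
width: 0.045
```

step_arm --pt "0.005 0 0 0 0 0 0" --pt "0.005 0 0 0 0 0 0" --pt "0.005 0 0 0 0 0 0" --pt "0.005 0 0 0 0 0 0" --pt "0.005 0 0 0 0 0 0" --pt "0.005 0 0 0 0 0 0" --pt "0.005 0 0 0 0 0 0" --pt "0.005 0 0 0 0 0 0" --squeeze 50

```text
time_s: 13.97
ee_pos: [0.6748, -0.1479, 0.0531]
eef_rot: [1.0, -0.008, 0.001, 0.0]
ft_force: [1.3, -0.0, 2.1]
width: 0.0138
```

step_arm --pt "0.005 0 0 -0.01 0 0 0" --pt "0.005 0 0 -0.025 0 0 0" --pt "0.005 0 0 -0.045 0 0 0" --pt "0.005 0 0 -0.07 0 0 0" --pt "0.005 0 0 -0.095 0 0 0" --pt "0.005 0 0 -0.12 0 0 0" --pt "0.005 0 0 -0.14 0 0 0" --pt "0.005 0 0 -0.15 0 0 0"

```text
time_s: 14.63
ee_pos: [0.6746, -0.1486, 0.2068]
eef_rot: [1.0, -0.009, 0.002, 0.0]
ft_force: [0.3, -0.1, -1.4]
width: 0.0133
```

```bash
python3 - <<'E'
from h import *
rel([(.60,-.25,.205,-1.6)])
s=grab_frame("side")
t=grab_frame("top");
F=[np.mean([grab_frame("top")["pixels"].astype(float) for _ in range(6)],0)]
S=np.mean([grab_frame("side")["pixels"].astype(float) for _ in range(6)],0)
t["pixels"]=F[0].astype(np.uint8); s["pixels"]=S.astype(np.uint8)
cv2.imwrite("pics/s13full.png",s["pixels"][:,:,::-1])
crop(t,335,215,85,60,9,"t13.png"); crop(s,330,220,105,80,7,"s13.png")
np.savez("f13.npz",t=t["pixels"],s=s["pixels"])
E
```

```text
(0.6, -0.25, 0.205, -1.6) [-0.0728  0.1027  0.0016] [ 0.03 -0.18  0.59]
```

View pics/s13full.png

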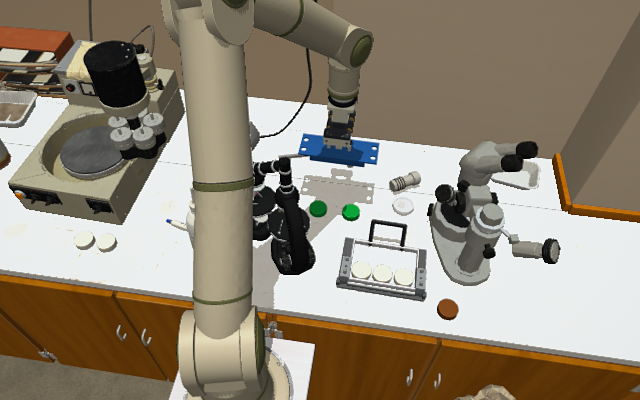

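View pics/t13.png

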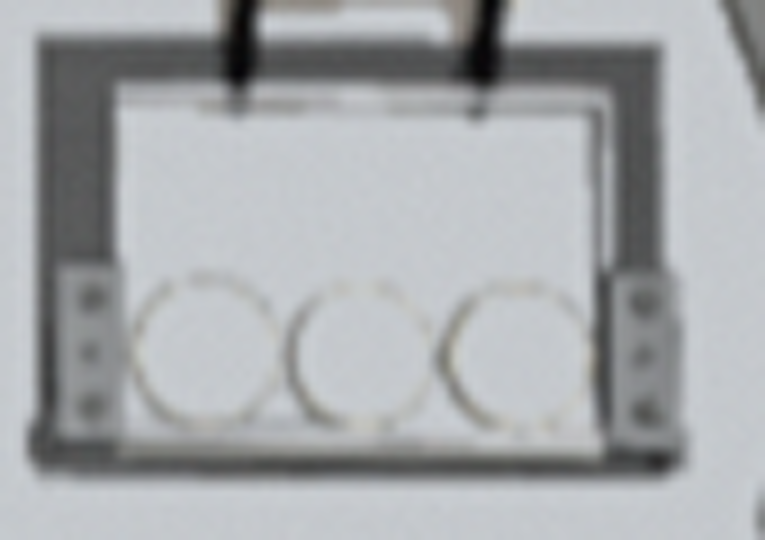

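View pics/s13.png

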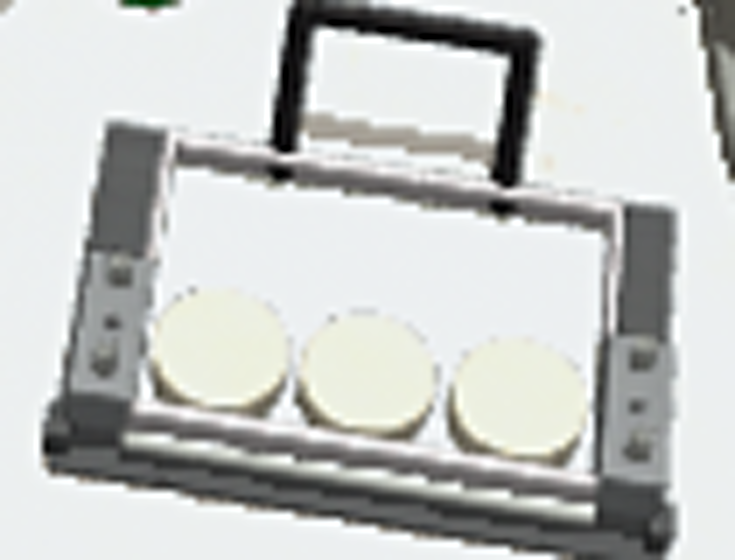

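```bash
python3 - <<'E'
from h import *
np.set_printoptions(precision=4,suppress=True)
s=grab_frame("side");t=grab_frame("top")
T=lambda x,y:((x+.5)/9-.5+335,(y+.5)/9-.5+215)
S=lambda x,y:((x+.5)/7-.5+330,(y+.5)/7-.5+220)
for z in(.046,):
  for n,f,M,ps in(("top mid",t,T,((91,352),(645,357))),("side mid",s,S,((112,322),(638,405)))):
    q=[back(f,*M(*p),z) for p in ps]; print(n,q,(q[0]+q[1])/2,np.degrees(np.arctan2(q[1][0]-q[0][0],q[0][1]-q[1][1])))
print("tri mid",tri(t,T(91,352),s,S(112,322)),tri(t,T(645,357),s,S(638,405)))
tp=[(91,298),(91,406),(645,302),(645,412)]; sp=[(120,272),(104,360),(643,358),(638,445)]
for a,b in zip(tp,sp): print(tri(t,T(*a),s,S(*b)),back(t,*T(*a),.056),back(s,*S(*b),.056))
# handle axis prediction
E
```

```text
top mid [array([ 0.3562, -0.2114,  0.046 ]), array([ 0.3504, -0.4136,  0.046 ])] [ 0.3533 -0.3125  0.046 ] -1.6212687821529612
side mid [array([ 0.3558, -0.2104,  0.046 ]), array([ 0.3508, -0.4121,  0.046 ])] [ 0.3533 -0.3112  0.046 ] -1.4161627143459352
tri mid [ 0.3561 -0.2109  0.0457] [ 0.3503 -0.4126  0.0472]
[ 0.3754 -0.2112  0.0514] [ 0.3752 -0.2112  0.056 ] [ 0.3725 -0.211   0.056 ]
[ 0.3365 -0.2099  0.0498] [ 0.3364 -0.2101  0.056 ] [ 0.3326 -0.2094  0.056 ]
[ 0.3702 -0.4135  0.0488] [ 0.3699 -0.4125  0.056 ] [ 0.3656 -0.4119  0.056 ]
[ 0.3304 -0.4115  0.0512] [ 0.3303 -0.4105  0.056 ] [ 0.3276 -0.4108  0.056 ]
```

step_arm --pt "0.005 -0.009 0.013 0 0 0 0" --pt "0.005 -0.02 0.03 0 0 0 0" --pt "0.005 -0.034 0.05 0 0 0 0.2" --pt "0.005 -0.05 0.07 0 0 0 0.4" --pt "0.005 -0.068 0.088 0 0 0 0.5" --pt "0.005 -0.09 0.1 0 0 0 0.5" --pt "0.005 -0.115 0.103 0 0 0 0.5" --pt "0.005 -0.14 0.104 0 0 0 0.5"

```text
time_s: 16.1
ee_pos: [0.5306, -0.2515, 0.203]
eef_rot: [1.0, -0.014, 0.0, 0.001]
ft_force: [-0.6, -0.4, -1.6]
width: 0.0136
```

```bash
python3 - <<'E'
from h import *
rel([(.43,-.26,.205,-1.55),(.353,-.312,.18,-1.55)])
s=grab_frame("side");cv2.imwrite("pics/s14full.png",s["pixels"][:,:,::-1])
E
```

```text
(0.43, -0.26, 0.205, -1.55) [-0.1003  0.0113 -0.002 ] [ 0.06 -0.02 -0.05]
(0.353, -0.312, 0.18, -1.55) [-0.1758  0.0654  0.0231] [ 0.06 -0.02 -0.05]
```

View pics/s14full.png

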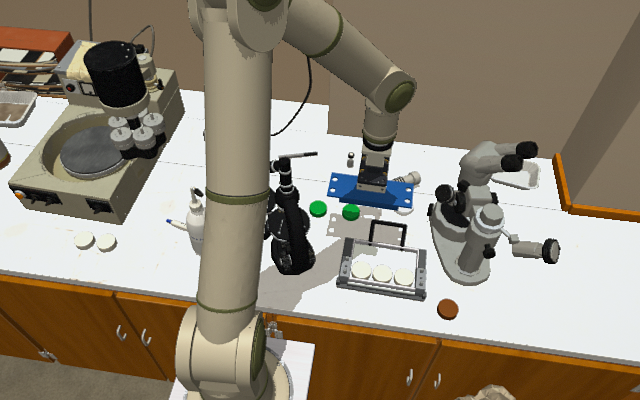

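step_arm --pt "0.005 -0.022 0.002 0 0 0 0" --pt "0.005 -0.047 0.005 0 0 0 0" --pt "0.005 -0.073 0.008 0 0 0 0" --pt "0.005 -0.1 0.012 0 0 0 0" --pt "0.005 -0.125 0.028 0 0 0 0" --pt "0.005 -0.147 0.044 0 0 0 0" --pt "0.005 -0.165 0.058 0.005 0 0 0" --pt "0.005 -0.176 0.065 0.013 0 0 0"

```text
time_s: 16.82
ee_pos: [0.3526, -0.312, 0.1908]
eef_rot: [1.0, -0.014, 0.001, 0.001]
ft_force: [0.4, 0.3, -2.8]
width: 0.0135
```

step_arm --pt "0.005 0 0 0.005 0 0 0" --pt "0.005 0 0 0.01 0 0 0" --pt "0.005 0 0 0.015 0 0 0" --pt "0.005 0 0 0.02 0 0 0" --pt "0.005 0 0 0.025 0 0 0" --pt "0.005 0 0 0.025 0 0 0" --pt "0.005 0 0 0.025 0 0 0" --pt "0.005 0 0 0.025 0 0 0"

```text
time_s: 17.48
ee_pos: [0.3551, -0.3099, 0.1648]
eef_rot: [1.0, -0.013, -0.0, 0.0]
ft_force: [-0.2, 0.1, -2.3]
width: 0.0135
```

```bash
python3 - <<'E'
from h import *
o=status.get_obs();print(o["ee_pos"],o["eef_rot"])
s=grab_frame("side");t=grab_frame("top")
s["pixels"]=np.mean([grab_frame("side")["pixels"].astype(float) for _ in range(4)],0).astype(np.uint8)
t["pixels"]=np.mean([grab_frame("top")["pixels"].astype(float) for _ in range(4)],0).astype(np.uint8)
crop(t,325,190,105,85,7,"t15.png"); crop(s,325,190,120,100,6,"s15.png")
E
```

```text
[ 0.35514953 -0.30988001  0.16483757] [ 9.99919768e-01 -1.26670978e-02 -3.64758776e-05  2.71829450e-05]
```

View pics/t15.png

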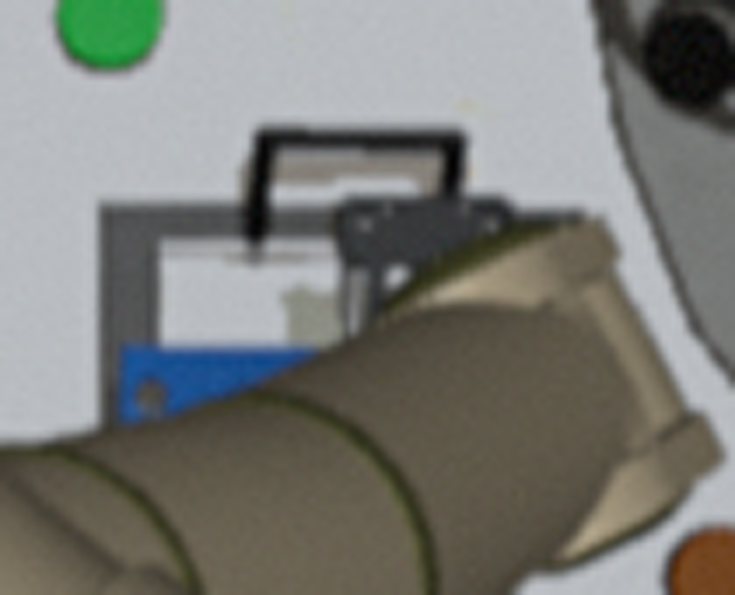

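View pics/s15.png

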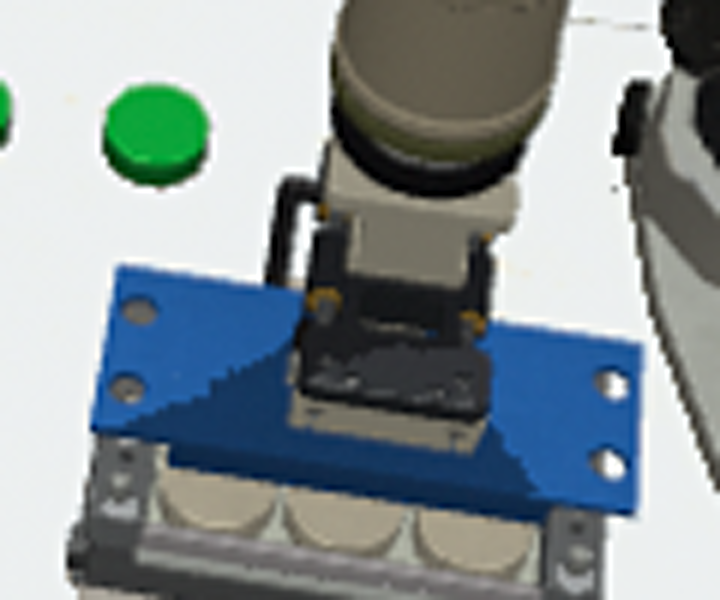

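```bash
python3 - <<'E'
from h import *
np.set_printoptions(precision=4,suppress=True)
s=grab_frame("side");t=grab_frame("top")
S=lambda x,y:((x+.5)/6-.5+325,(y+.5)/6-.5+190)
T=lambda x,y:((x+.5)/7-.5+325,(y+.5)/7-.5+190)
for n,ps,z in(("holes",((138,311),(128,388),(612,385),(608,464)),.1323),("corn",((117,266),(93,428),(643,347),(636,515)),.1348)):
    q=np.array([back(s,*S(*p),z) for p in ps]); c=q.mean(0); d=q[2:].mean(0)-q[:2].mean(0)
    print(n,q,c,np.linalg.norm(d),np.degrees(np.arctan2(d[0],-d[1])))
print("tri hole0",tri(t,T(150,394),s,S(138,311)), back(t,*T(150,394),.1323))
E
```

```text
holes [[ 0.3759 -0.2083  0.1323]
 [ 0.3363 -0.2085  0.1323]
 [ 0.3701 -0.4115  0.1323]
 [ 0.3306 -0.4102  0.1323]] [ 0.3532 -0.3096  0.1323] 0.20250939259920217 -1.620022255329971
corn [[ 0.3962 -0.1967  0.1348]
 [ 0.3128 -0.1963  0.1348]
 [ 0.3899 -0.4239  0.1348]
 [ 0.3064 -0.4215  0.1348]] [ 0.3513 -0.3096  0.1348] 0.22628247734268603 -1.6069490908021742
tri hole0 [ 0.3767 -0.209   0.1314] [ 0.3768 -0.2098  0.1323]
```

step_arm --pt "0.005 0 0.001 0.008 0 0 0" --pt "0.005 0 0.0017 0.016 0 0 0" --pt "0.005 0 0.0017 0.024 0 0 0" --pt "0.005 0 0.0017 0.032 0 0 0" --pt "0.005 0 0.0017 0.04 0 0 0" --pt "0.005 0 0.0017 0.048 0 0 0" --pt "0.005 0 0.0017 0.053 0 0 0" --pt "0.005 0 0.0017 0.053 0 0 0"

```text
time_s: 18.75
ee_pos: [0.3544, -0.3115, 0.1107]
eef_rot: [1.0, -0.013, -0.001, -0.0]
ft_force: [-0.4, 0.2, -1.2]
width: 0.0133
```

```bash
python3 - <<'E'
from h import *
o=status.get_obs();print(o["ee_pos"],o["eef_rot"],o["ft_force"])
s=grab_frame("side");t=grab_frame("top")
s["pixels"]=np.mean([grab_frame("side")["pixels"].astype(float) for _ in range(4)],0).astype(np.uint8)
t["pixels"]=np.mean([grab_frame("top")["pixels"].astype(float) for _ in range(4)],0).astype(np.uint8)
o=status.get_obs();print(o["ee_pos"])
crop(t,325,190,105,85,7,"t16.png"); crop(s,325,205,115,95,6,"s16.png")
E
```

```text
[ 0.35440157 -0.31148988  0.11065965] [ 9.99914955e-01 -1.30130252e-02 -7.23168257e-04 -4.70376950e-04] [-0.38033764  0.23626241 -1.19140841]
[ 0.3550583  -0.3116885   0.11206835]
```

View pics/s16.png

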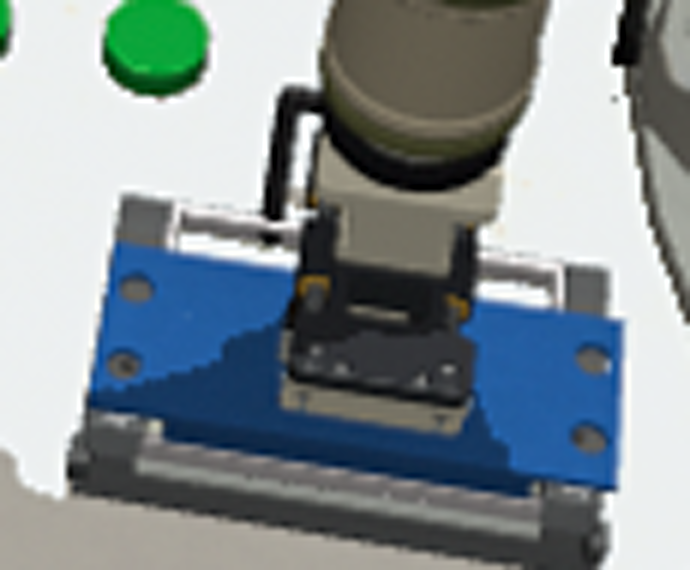

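View pics/t16.png

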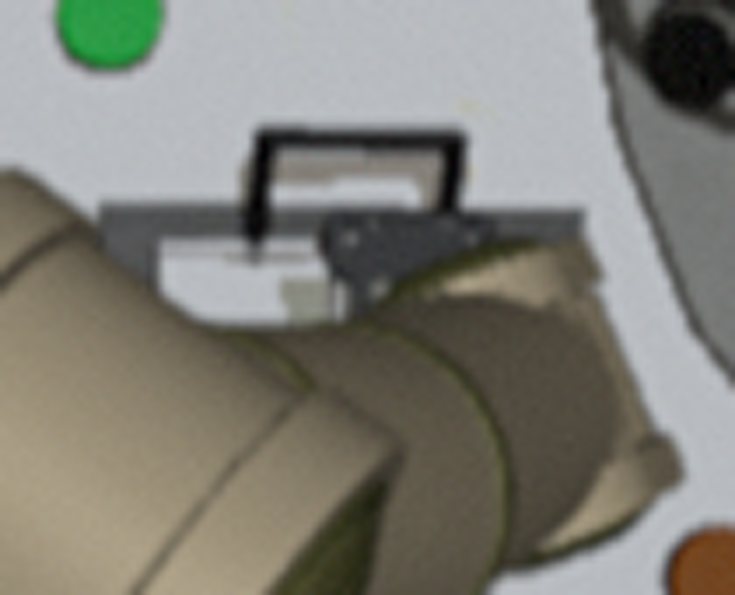

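```bash
python3 - <<'E'
from h import *
np.set_printoptions(precision=4,suppress=True)
s=grab_frame("side")
S=lambda x,y:((x+.5)/6-.5+325,(y+.5)/6-.5+205)
for n,ps,z in(("holes",((136,288),(124,365),(594,359),(588,437)),.0795),("corn",((117,243),(90,405),(625,321),(617,489)),.082)):
    q=np.array([back(s,*S(*p),z) for p in ps]); c=q.mean(0); d=q[2:].mean(0)-q[:2].mean(0)
    print(n,q[:,:2],c,np.linalg.norm(d),np.degrees(np.arctan2(d[0],-d[1])))
im=s["pixels"][205:300,325:440,::-1]; im=cv2.resize(im,None,fx=6,fy=6,interpolation=cv2.INTER_CUBIC)
a=np.radians(-1.55);X=np.array([np.cos(a),np.sin(a),0]);Y=np.array([-np.sin(a),np.cos(a),0])
def dr(P,c,):
    u=np.array([proj(s,p) for p in P]); u=((u-[325,205]+.5)*6-.5); cv2.polylines(im,[np.round(u*8).astype(int)],True,c,1,cv2.LINE_AA,3)
for sx in(-1,1):
  for sy in(-1,1):
    for z,r,c in((.066,.0015,(0,255,255)),(.077,.0075,(0,0,255))):
      P=[np.array([.3533,-.3115,z])+X*(sx*.02+r*np.cos(k))+Y*(sy*.101+r*np.sin(k)) for k in np.linspace(0,6.28,20)]
      dr(P,c)
dr([np.array([.3533,-.3115,.082])+X*sx*.0425+Y*sy*.114 for sx,sy in((1,1),(1,-1),(-1,-1),(-1,1))],(255,255,0))
cv2.imwrite("pics/s16o.png",im)
E
```

```text
holes [[ 0.376  -0.2107]
 [ 0.3357 -0.2099]
 [ 0.371  -0.4133]
 [ 0.3313 -0.4114]] [ 0.3535 -0.3113  0.0795] 0.20211371689365654 -1.3280794081121654
corn [[ 0.3968 -0.1996]
 [ 0.3119 -0.1977]
 [ 0.3913 -0.4262]
 [ 0.3063 -0.4235]] [ 0.3516 -0.3118  0.082 ] 0.22627592986652448 -1.4134624032325902
```

View pics/s16o.png

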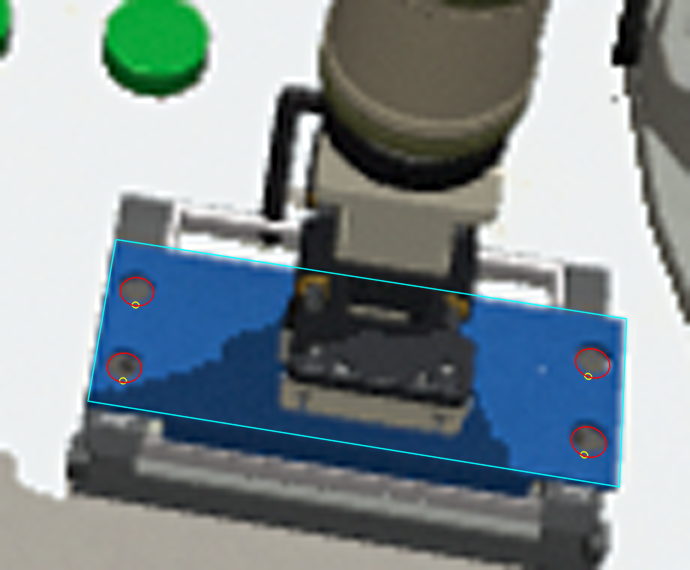

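step_arm --pt "0.005 0 0 0.003 0 0 0" --pt "0.005 0 0 0.006 0 0 0" --pt "0.005 0 0 0.009 0 0 0" --pt "0.005 0 0 0.012 0 0 0" --pt "0.005 0 0 0.015 0 0 0" --pt "0.005 0 0 0.018 0 0 0" --pt "0.005 0 0 0.021 0 0 0" --pt "0.005 0 0 0.021 0 0 0"

```text
time_s: 19.97
ee_pos: [0.3547, -0.3116, 0.0903]
eef_rot: [1.0, -0.013, -0.0, -0.0]
ft_force: [-0.3, 0.7, -1.9]
width: 0.0131
```

No contact force; the holes are on the posts. Continue to the seat.

step_arm --pt "0.005 0 0 0.002 0 0 0" --pt "0.005 0 0 0.004 0 0 0" --pt "0.005 0 0 0.006 0 0 0" --pt "0.005 0 0 0.0075 0 0 0" --pt "0.005 0 0 0.009 0 0 0" --pt "0.005 0 0 0.0095 0 0 0" --pt "0.005 0 0 0.0095 0 0 0" --pt "0.005 0 0 0.0095 0 0 0"

```text
time_s: 20.63
ee_pos: [0.3549, -0.3117, 0.0813]
eef_rot: [1.0, -0.013, 0.0, -0.0]
ft_force: [-0.9, -0.3, -2.0]
width: 0.0135
```

```bash
python3 - <<'E'
from h import *
o=status.get_obs();print(o["ee_pos"],o["eef_rot"],o["ft_force"])
s=grab_frame("side");crop(s,325,205,115,95,6,"s17.png")
E
```

```text
[ 0.35485703 -0.31168564  0.08133854] [ 9.99916804e-01 -1.28990206e-02  6.70794502e-06 -6.48614400e-06] [-0.8516729  -0.34857513 -1.99476616]
```

View pics/s17.png

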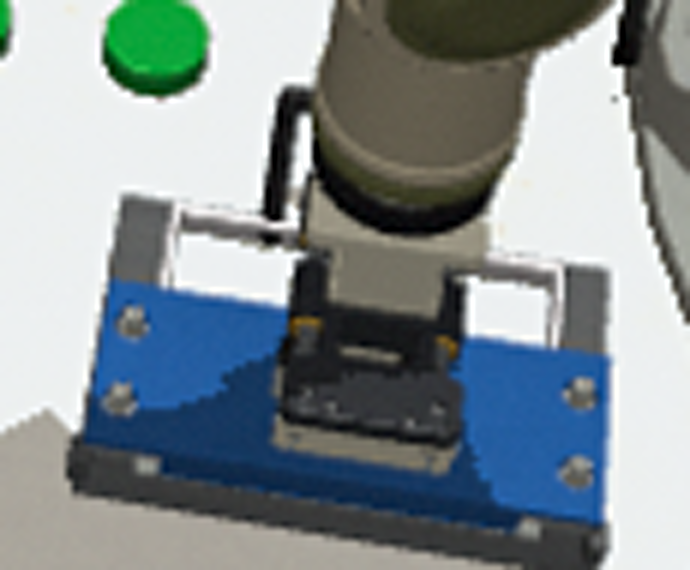

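step_arm --pt "0.005 0 0 0.0005 0 0 0" --pt "0.005 0 0 0.001 0 0 0" --pt "0.005 0 0 0.0012 0 0 0" --pt "0.005 0 0 0.0015 0 0 0" --pt "0.005 0 0 0.0015 0 0 0" --pt "0.005 0 0 0.0015 0 0 0" --pt "0.005 0 0 0.0015 0 0 0" --pt "0.005 0 0 0.0015 0 0 0"

```text
time_s: 21.35
ee_pos: [0.355, -0.3117, 0.0809]
eef_rot: [1.0, -0.013, 0.001, 0.0]
ft_force: [-2.3, 2.9, 19.4]
width: 0.0133
```

step_arm --pt "0.01 0 0 -0.0005 0 0 0" --pt "0.035 0 0 -0.001 0 0 0" --pt "0.035 0 0 -0.001 0 0 0" --pt "0.035 0 0 -0.001 0 0 0" --pt "0.035 0 0 -0.001 0 0 0" --pt "0.035 0 0 -0.001 0 0 0" --pt "0.035 0 0 -0.001 0 0 0" --pt "0.035 0 0 -0.001 0 0 0"

```text
time_s: 22.02
ee_pos: [0.3549, -0.3117, 0.0808]
eef_rot: [1.0, -0.013, -0.0, 0.0]
ft_force: [0.3, 0.6, -1.3]
width: 0.0349
```

step_arm --pt "0.035 0 0 -0.01 0 0 0" --pt "0.035 0 0 -0.025 0 0 0" --pt "0.035 0 0 -0.045 0 0 0" --pt "0.035 0 0 -0.07 0 0 0" --pt "0.035 0 0 -0.1 0 0 0" --pt "0.035 0 0 -0.13 0 0 0" --pt "0.035 0 0 -0.16 0 0 0" --pt "0.035 0 0 -0.18 0 0 0"

```text
time_s: 22.68
ee_pos: [0.3548, -0.3121, 0.2631]
eef_rot: [1.0, -0.013, 0.001, 0.0]
ft_force: [0.4, 0.8, -0.1]
width: 0.0352
```

```bash
python3 - <<'E'
from h import *
s=grab_frame("side");t=grab_frame("top")
cv2.imwrite("pics/s18full.png",s["pixels"][:,:,::-1])
crop(t,325,190,105,85,7,"t18.png"); crop(s,325,205,115,95,6,"s18.png")
E
```

```text
(no output)
```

View pics/s18.png

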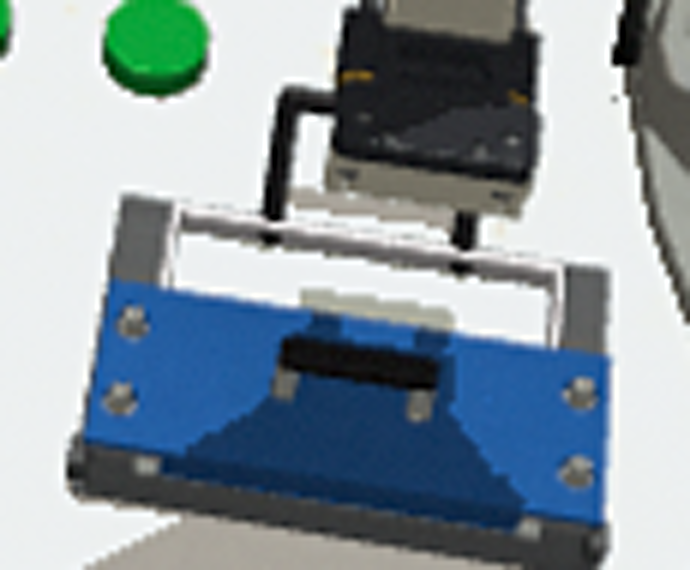

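View pics/s18full.png

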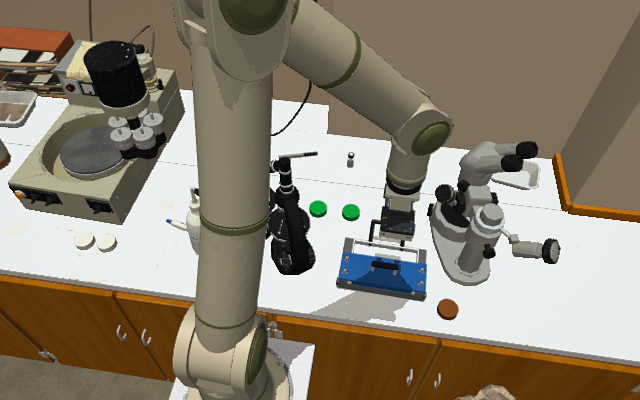

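```bash
python3 - <<'E'
from h import *
np.set_printoptions(precision=4,suppress=True)
s=grab_frame("side")
S=lambda x,y:((x+.5)/6-.5+325,(y+.5)/6-.5+205)
q=np.array([back(s,*S(*p),.051) for p in((113,281),(84,443),(610,355),(603,524))]);d=q[2:].mean(0)-q[:2].mean(0)
print(q,q.mean(0),np.linalg.norm(q[0]-q[1]),np.linalg.norm(q[2]-q[3]),np.linalg.norm(d),np.degrees(np.arctan2(d[0],-d[1])))
o=status.get_obs();print(o["ft_force"],o["time_s"])
E
```

```text
[[ 0.3966 -0.1995  0.051 ]
 [ 0.3108 -0.1967  0.051 ]
 [ 0.3927 -0.4253  0.051 ]
 [ 0.3064 -0.4233  0.051 ]] [ 0.3516 -0.3112  0.051 ] 0.08584924688231246 0.08630592659686115 0.22621888313016272 -1.067592151587369
[-0.4864  0.7869 -0.3763] 22.8333
```

```bash
python3 -c "
from bench import manip
print(manip.hand_in())"
```

```text
the job is handed in; nothing more can be done
None
```

I lifted the tray by its handle to about 0.5 rad and lowered it slowly until it was flat. I then set the keeper plate down over the four posts and handed the job in at about 23 s; no verdict was reported.

- **Pucks:** the side view showed all three in one row against the fence, both while tilted and after lowering. The plate now covers them, so I could not see them in the final image.
- **Plate:** all four posts show through the holes. The plate met firm contact (about 19 N) at the expected seat height before I let go. Measured at seat height, its corners match its known size.
- **Plate centre:** it is about 2 mm from the measured seat, with yaw within about 0.5° of the tray. Corner and hole measurements differed by about 2 mm in x throughout. This is within the 7 mm limit and about the accuracy of the camera calibration.
- **Robot:** the gripper is clear of everything, about 18 cm above the plate. The arm was never near the bystander objects except when passing over them, but I did not re-measure their positions at the end.

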